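# Clamp the filled wafer mould and ease the screw

## Task

Two identical hand presses stand on the counter; one has a closed aluminium mould in it, the other is empty. On the press with the mould, crank the handwheel clockwise (seen from above) by its upright handle until it comes to its hard stop, then back it off a quarter turn, so that the mould does not jam in the freezer, and let go. Leave the empty press's wheel as it is.

Things in the scene. Friction and masses are not known exactly. Their poses are not given: they have to be found in the camera images.
- press: The press with the mould, fixed: dark steel base 170 x 180 mm, two columns, crossbeam, handwheel on top; nothing stands higher than its handle. An aluminium mould 210 x 100 x 45 mm lies in it along x, its ears showing at both ends, under a platen that sinks 10 mm per clockwise turn. Origin: centre of the underside, z up through the wheel's axis; yaw within 0.4 rad.
- wheel (a joint): Turn of that press's wheel, rad, growing clockwise seen from above: 0 at the hard stop, negative before it (starts 1.1 to 1.8 turns short), -1.571 a quarter turn back from the stop. Stays at one height and where it is left; friction about 2 N at the handle. Steel rim, 58 mm in radius, 14 mm thick, its top 190 mm above the counter.
- wheel_handle (a point): Centre of that wheel's upright handle: black sleeve 24 mm across, 196 to 246 mm above the counter, 58 mm from the axis, free on its pin: hold it from above and go round without turning the gripper, in arcs of 0.5 rad or less. Foot boss 28 mm wide, top at 194 mm. At joint 0 it lies on the press's -x side of the axis; at value q it is turned from there by -q counter-clockwise.
- empty_wheel_handle (a point): Centre of the same handle on the identical but empty press (no mould in it), whose wheel must stay as it is.
Things that resemble listed ones, but are neither listed nor needed, are in the scene too. What is shaped like the press but red is not meant.

How it is judged:
By the outcome, as a careful person would: the job done as asked, in the order asked, and still so for the second after the job is handed in, with the robot touching nothing.
It also fails if it takes over 58 s, if anything falls off the work surface, if the arm or the gripper's body presses on something with over 40 N, if the wrist force passes 120 N, or if a joint passes its speed limit or range.

## Robot

A 7-joint arm with a two-finger parallel gripper is mounted at the origin on the work surface. World frame = base frame: x ahead of the robot, y to its left, z up, the work surface at z = 0. Lengths are in m, angles in rad, forces in N, time in s.
With the tool pointing down it reaches from about 0.35 to 0.9 m from the base axis. Payload 8.1 kg.
Tool frame: the origin (TCP) lies between the finger pads; the fingertips stand 19 mm ahead of it and the grasp point (between the pads) is the TCP; y points along the fingers, x is the direction in which the jaws open and shut, and the axes are right-handed (so a half turn about y gives the same grasp; the last joint's range is limited). The gripper opens to 92 mm and grips with 3 to 60 N. Pads are 19 mm wide; open, the fingers measure 130 mm over their backs; the gripper's body (75 mm by 190 mm) begins 47 mm behind the grasp point.
Start: joints at [-1.222, 0.434, 0.025, 1.573, -0.012, 1.134, -0.075], TCP at [0.273, 0.562, 0.221] pointing down, gripper open.
Joint ranges: [-2.62, 2.62], [-0.44, 2.09], [-1.27, 1.32], [0.08, 2.57], [-1.32, 4.46], [0.12, 2], [-2.74, 2.74]. Speed limits (rad/s): [2.22, 2.22, 3.01, 3.01, 3.14, 3.14, 3.14].

## Interface

Orientations are given as a rotation vector (axis times angle).
In Python, from cell import arm gives the robot as it stands.
- The arm moves only by the tool move_arm, never from a script. Its argument "series" is a list of rows, each an object of numbers: "x", "y", "z": the shift along the tool's x, y, z in cm; "rx", "ry", "rz": the turn, a rotation vector about the tool's x, y, z in rad. In form: [{"x": .., "y": .., "z": .., "rx": .., "ry": .., "rz": ..}, ...]. A call has 1 to 12 rows; each row shifts and turns the pose as measured when the row begins, along the tool's axes as they then stand; what a row does not reach is not made up. A row lasts 1/8 s, in which the tool goes at most 62.5 mm and 10.7 degrees, less where a joint would pass 70% of its speed; a pose out of reach is approached as far as the arm can. A call is refused whole if a number of a shift passes 6.25 or a number of a turn 0.188, either way. A call with a gripper value outside its range is refused whole. "jaw" is the finger opening in cm, from 0 to 9.18, set as the call begins (left out, the last holds). The fingers move at their own pace and stop on an object; "newtons" is the grip in N (left out, the last holds). Time passes only in rows, so rows that do not move let the fingers close. It gives the time, the measured TCP pose, the force and the opening at its end, in the units of the state.
- arm.observe(): the state, without advancing time (a new reading comes with each control period).
- arm.get_image(name): name is "scene" or "top"; returns the picture (384x512x3 uint8, blue, green, red); there is no depth.
- arm.camera_params(name): a dict with "K" (3x3 intrinsics, pixels), "k1" (the pictures are not rectified: a ray, as slopes to the right and down, at radius r is drawn at 1 + k1 r^2 times it, then the intrinsics apply), "R" (3x3) and "t" (3): a world point X has camera coordinates R X + t. Camera axes: x right, y down, z forward; pixel columns grow to the right and rows downward; lengths in m; the calibration is good to about 2 mm. A picture is of the moment at which its call begins. camera_params takes no time and is no camera call.
- arm.sign_off(): hands the job in, once; it reports no verdict.
The state is a dict: "clock": time; "joints": joint angles; "dq": joint speeds; "joint_efforts": joint torques, N m; "position": TCP position; "ee_rot": TCP orientation; "force": force on the tool from outside, world axes, zero at the start; "ft_torque": the same for the moment, N m; "width": opening from 0.0 (shut) to 1.0 (fully open).
Only numpy, scipy, OpenCV 4.12 (cv2) and the standard library are available. Lean on these libraries where they do the work, as an engineer would, in place of code of your own. Each camera call takes 0.05 s, during which the arm holds its last target.

## Working session

There is one attempt and no reset: what is moved stays moved. The work goes in short steps, Python scripts to look and compute and a tool call to move; the robot and the scene stay as the last step left them, time stands still between calls to the robot, and variables do not carry over. Pictures are saved under pics/ and viewed, and the job is handed in when it is done.

Besides the shell and the picture viewer there is one more tool, called after "Emit:" as name(argument=value, ...), one argument or row to a line, values as JSON. move_arm: Moves the arm, as the interface text tells. Its arguments: {"type":"object","properties":{"series":{"type":"array","items":{"type":"object","properties":{"x":{"type":"number"},"y":{"type":"number"},"z":{"type":"number"},"rx":{"type":"number"},"ry":{"type":"number"},"rz":{"type":"number"}}}},"jaw":{"type":"number"},"newtons":{"type":"number"}},"required":["series"]}

```bash
ls; mkdir -p pics; python3 - <<'E'
from cell import arm
import cv2,numpy as np
for n in("scene","top"):
    cv2.imwrite(f"pics/{n}0.png",arm.get_image(n)); p=arm.camera_params(n); print(n,p)
s=arm.observe();print(s)
E
```

```text
pics
scene {'K': array([[358.66946189,   0.        , 258.6123477 ],
       [  0.        , 358.66946189, 192.6323799 ],
       [  0.        ,   0.        ,   1.        ]]), 'k1': -0.09433205672466731, 'R': array([[ 0.32840371,  0.9445363 ,  0.00147452],
       [ 0.51788589, -0.17875661, -0.83656457],
       [-0.78990203,  0.27549454, -0.54786636]]), 't': array([-0.09361312, -0.0750668 ,  1.36521926])}
top {'K': array([[348.65528404,   0.        , 253.73824827],
       [  0.        , 348.65528404, 195.33412497],
       [  0.        ,   0.        ,   1.        ]]), 'k1': -0.06925496990956177, 'R': array([[ 0.09374966, -0.99557489,  0.00645335],
       [-0.97395098, -0.09305381, -0.20678605],
       [ 0.2064715 ,  0.01310088, -0.9783649 ]]), 't': array([-0.04284945,  0.39364161,  0.87478356])}
{'clock': 0.1, 'joints': array([-1.22158067,  0.43516185,  0.02499711,  1.57399595, -0.01158742,
        1.13402534, -0.07509928]), 'dq': array([ 0.0015894 , -0.00288436,  0.00052767, -0.00105138, -0.00017434,
        0.00181258,  0.00041587]), 'joint_efforts': array([ 4.19265896e-03, -6.69113159e+01,  9.88512039e-01, -3.15142322e+01,
       -6.05094130e-02,  3.73457756e-02,  2.73180450e-05]), 'position': array([0.27273408, 0.56182953, 0.22062237]), 'ee_rot': array([-1.39064326, -0.86940338,  0.87126874]), 'force': array([-1.17735912, -0.73088909, -0.10219162]), 'ft_torque': array([-0.0354095 , -0.00624208, -0.05173854]), 'width': 1.0005081793787975}
```

View pics/scene0.png

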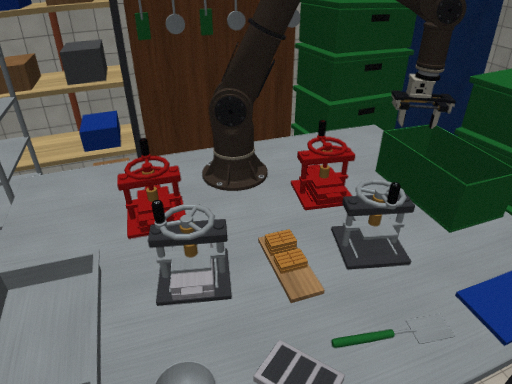

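View pics/top0.png

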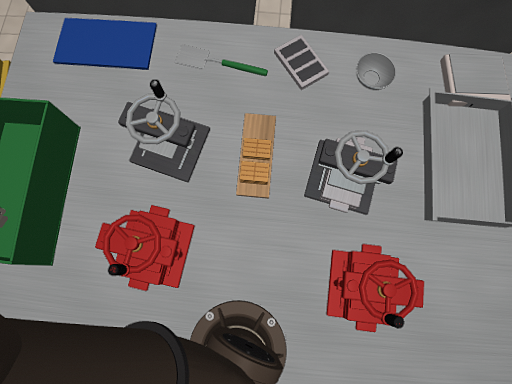

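The scene picture shows the mould in the press at about (193,270), with its handle at (158,212). In the top picture its hub is at (362,157) and its handle at (395,155). The other dark press, at top (153,118), is empty. I'll zoom in to measure.

```bash
python3 - <<'E'
import cv2
a=cv2.imread("pics/scene0.png")[190:310,130:260];b=cv2.imread("pics/top0.png")[115:225,295:415]
cv2.imwrite("pics/sc1.png",cv2.resize(a,None,fx=5,fy=5,interpolation=cv2.INTER_CUBIC));cv2.imwrite("pics/tp1.png",cv2.resize(b,None,fx=5,fy=5,interpolation=cv2.INTER_CUBIC))
E
```

```text
(no output)
```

View pics/sc1.png

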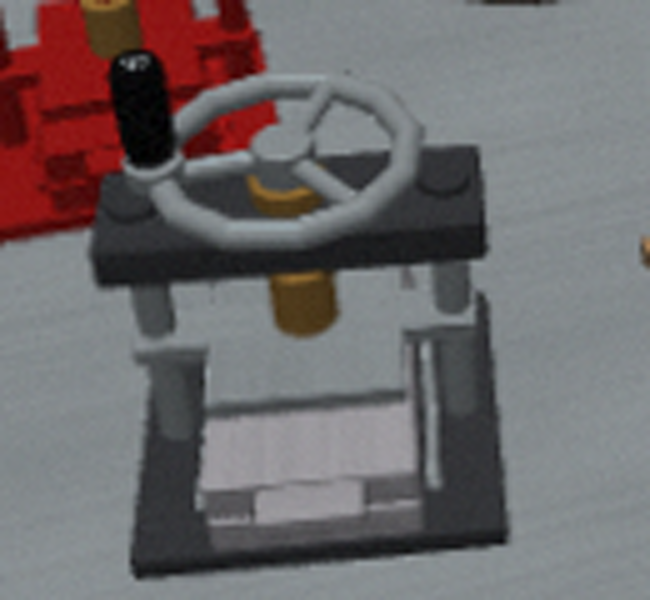

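View pics/tp1.png

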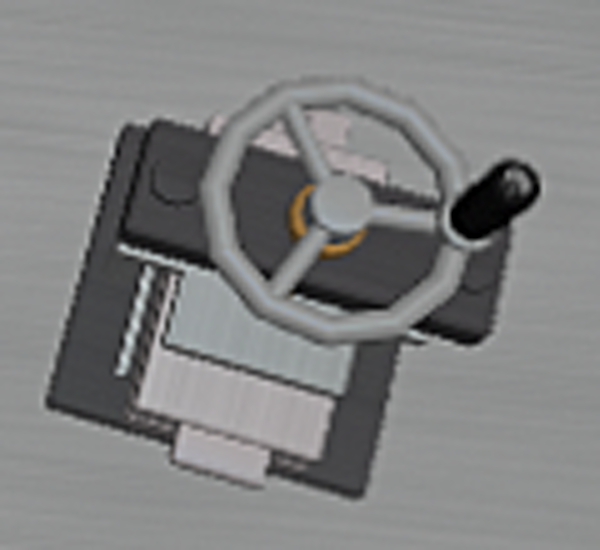

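```bash
cat > h.py <<'E'
import numpy as np,cv2
from scipy.optimize import least_squares
from cell import arm
def proj(n,X):
    p=arm.camera_params(n);c=np.atleast_2d(X)@p["R"].T+p["t"];s=c[:,:2]/c[:,2:]
    s=s*(1+p["k1"]*(s**2).sum(1,keepdims=True));return s*p["K"][0,0]+p["K"][:2,2]
def tri(uv):
    f=lambda X:np.concatenate([proj(n,X)[0]-u for n,u in uv.items()])
    r=least_squares(f,[.5,0,.2]);return r.x,r.fun
def atz(n,u,z):
    return np.r_[least_squares(lambda q:proj(n,[q[0],q[1],z])[0]-u,[.5,0]).x,z]
E
python3 - <<'E'
from h import *
S=lambda u,v:np.array([(u+.5)/5-.5+130,(v+.5)/5-.5+190]); T=lambda u,v:np.array([(u+.5)/5-.5+295,(v+.5)/5-.5+115])
for nm,a,b in [("htop",(135,60),(519,180)),("hfoot",(152,165),(465,222)),("hub",(282,138),(343,203))]:
    print(nm,tri({"scene":S(*a),"top":T(*b)}))
print("htop@.246",atz("top",T(519,180),.246),atz("scene",S(135,60),.246))
for z in(0.015,):
    P=[atz("top",T(*c),z)[:2] for c in[(48,405),(365,497),(120,130)]]
    print(P,np.linalg.norm(P[1]-P[0]))
    d=P[1]-P[0];print("yaw of base -y dir",np.arctan2(d[0],-d[1]))
P=[atz("top",T(*c),.160)[:2] for c in[(120,240),(485,345)]];d=P[1]-P[0];print("beam",np.linalg.norm(d),np.arctan2(d[0],-d[1]))
P=[atz("scene",S(*c),.015)[:2] for c in[(135,562),(506,535)]];d=P[1]-P[0];print("base sc",P,np.linalg.norm(d),d)
E
```

```text
htop (array([ 0.47780075, -0.3022217 ,  0.24780859]), array([-0.64686377, -0.12907125, -0.61466327, -0.13849936]))
hfoot (array([ 0.477559  , -0.30230545,  0.18993068]), array([-0.06661528, -0.01182849, -0.06504987, -0.01569098]))
hub (array([ 0.47998302, -0.24419161,  0.19285788]), array([-0.43975132, -0.05313102, -0.41720676, -0.11903834]))
htop@.246 [ 0.47834018 -0.30430134  0.246     ] [ 0.47599485 -0.30092987  0.246     ]
[array([ 0.41375199, -0.14136988]), array([ 0.37942687, -0.31606942]), array([ 0.57549966, -0.17201137])] 0.17803972535298923
yaw of base -y dir -0.19400949128602712
beam 0.17667078947757503 -0.19300920387322526
base sc [array([ 0.54700879, -0.34528349]), array([ 0.58632451, -0.17480575])] 0.174952532137448 [0.03931572 0.17047775]
```

```bash
cat >> h.py <<'E'
from scipy.spatial.transform import Rotation as Ro
def st():
    s=arm.observe();R=Ro.from_rotvec(s["ee_rot"]).as_matrix()
    print("t",s["clock"],"p",s["position"].round(4),"F",s["force"].round(1),"w",round(s["width"],3));print(R.round(3));print("j",s["joints"].round(2));return s,R
E
python3 - <<'E'
from h import *
s,R=st();p=s["position"]
print(np.arctan2(p[1],p[0]),np.hypot(*p[:2]), R.T@[0,0,1])
E
```

```text
t 0.1 p [0.2727 0.5618 0.2206] F [-1.2 -0.7 -0.1] w 1.001
[[ 0.437 -0.    -0.9  ]
 [ 0.9   -0.001  0.437]
 [-0.001 -1.    -0.   ]]
j [-1.22  0.44  0.02  1.57 -0.01  1.13 -0.08]
1.1188650584217241 0.6245288667889602 [-1.43763335e-03 -9.99998955e-01 -1.52615166e-04]
```

Emit:
move_arm(
  series=[
    {"y": -6},
    {"y": -6},
    {"x": -0.3, "z": -6, "ry": 0.097},
    {"x": -0.3, "z": -6, "ry": 0.097},
    {"x": -0.3, "z": -6, "ry": 0.097},
    {"x": -0.3, "z": -6, "ry": 0.097},
    {"x": -0.3, "z": -6, "ry": 0.097},
    {"x": -0.3, "z": -6, "ry": 0.097},
    {"x": -0.3, "z": -6, "ry": 0.097},
    {"x": -0.3, "z": -6, "ry": 0.097},
    {"x": -0.3, "z": -6, "ry": 0.097},
    {"x": -0.3, "z": -6, "ry": 0.097},
  ],
  jaw=9,
  newtons=25,
)

```text
invalid input
```

Emit:
move_arm(
  series=[
    {"x": 0, "y": -6, "z": 0, "rx": 0, "ry": 0, "rz": 0},
    {"x": 0, "y": -6, "z": 0, "rx": 0, "ry": 0, "rz": 0},
  ],
)

```text
clock: 0.35
position: [0.2716, 0.5593, 0.3372]
ee_rot: [-1.398, -0.862, 0.881]
force: [0.8, 1.5, 0.2]
width: 1.002
```

Emit:
move_arm(
  series=[
    {"x": -0.3, "y": 0, "z": -6, "rx": 0, "ry": 0.097, "rz": 0},
    {"x": -0.3, "y": 0, "z": -6, "rx": 0, "ry": 0.097, "rz": 0},
    {"x": -0.3, "y": 0, "z": -6, "rx": 0, "ry": 0.097, "rz": 0},
    {"x": -0.3, "y": 0, "z": -6, "rx": 0, "ry": 0.097, "rz": 0},
    {"x": -0.3, "y": 0, "z": -6, "rx": 0, "ry": 0.097, "rz": 0},
    {"x": -0.3, "y": 0, "z": -6, "rx": 0, "ry": 0.097, "rz": 0},
    {"x": -0.3, "y": 0, "z": -6, "rx": 0, "ry": 0.097, "rz": 0},
    {"x": -0.3, "y": 0, "z": -6, "rx": 0, "ry": 0.097, "rz": 0},
    {"x": -0.3, "y": 0, "z": -6, "rx": 0, "ry": 0.097, "rz": 0},
    {"x": -0.3, "y": 0, "z": -6, "rx": 0, "ry": 0.097, "rz": 0},
  ],
)

```text
clock: 1.6
position: [0.6155, 0.0849, 0.3388]
ee_rot: [-1.575, -0.096, 0.11]
force: [0.3, 0.6, -0.4]
width: 1.0
```

```bash
python3 - <<'E'
from h import *
s,R=st();p=s["position"]
print(np.arctan2(p[1],p[0]),np.hypot(*p[:2]), R.T@(np.array([.4776,-.3023,.34])-p))
E
```

```text
t 1.6 p [0.6155 0.0849 0.3388] F [ 0.3  0.6 -0.4] w 1.0
[[ 0.991 -0.009 -0.131]
 [ 0.131 -0.008  0.991]
 [-0.009 -1.    -0.006]]
j [-0.51  0.38  0.43  1.41 -0.15  1.4   0.05]
0.13700795073131655 0.6213201200748649 [-0.18736708  0.00286017 -0.36578053]
```

Emit:
move_arm(
  series=[
    {"x": -2.7, "y": 0, "z": -5.2, "rx": 0, "ry": 0, "rz": 0},
    {"x": -2.7, "y": 0, "z": -5.2, "rx": 0, "ry": 0, "rz": 0},
    {"x": -2.7, "y": 0, "z": -5.2, "rx": 0, "ry": 0, "rz": 0},
    {"x": -2.7, "y": 0, "z": -5.2, "rx": 0, "ry": 0, "rz": 0},
    {"x": -2.7, "y": 0, "z": -5.2, "rx": 0, "ry": 0, "rz": 0},
    {"x": -2.7, "y": 0, "z": -5.2, "rx": 0, "ry": 0, "rz": 0},
    {"x": -2.7, "y": 0, "z": -5.2, "rx": 0, "ry": 0, "rz": 0},
  ],
)

```text
clock: 2.48
position: [0.469, -0.3129, 0.341]
ee_rot: [-1.576, -0.091, 0.111]
force: [1.5, -0.3, -0.4]
width: 1.002
```

```bash
python3 - <<'E'
from h import *
s,R=st();p=s["position"]
print( R.T@(np.array([.4776,-.3023,.30])-p))
for n in("scene","top"): cv2.imwrite(f"pics/{n}2.png",arm.get_image(n))
E
```

```text
t 2.475 p [ 0.469  -0.3129  0.341 ] F [ 1.5 -0.3 -0.4] w 1.002
[[ 0.992 -0.012 -0.128]
 [ 0.128 -0.008  0.992]
 [-0.013 -1.    -0.007]]
j [ 0.04  0.28  0.6   1.56 -0.14  1.35  0.78]
[0.01039316 0.04075598 0.00971056]
```

View pics/scene2.png

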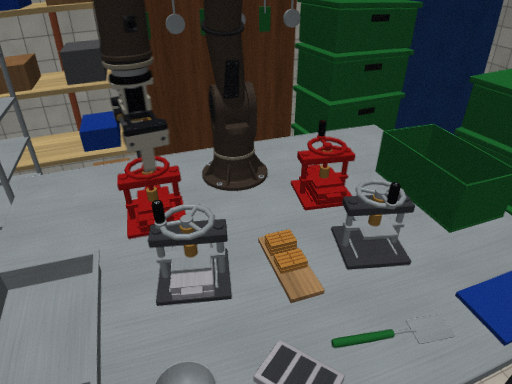

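```bash
python3 - <<'E'
from h import *
print(proj("scene",[[.469,-.313,.341],[.4776,-.3023,.246]]),proj("top",[[.469,-.313,.341],[.4776,-.3023,.246]]))
E
```

```text
[[143.20158852 162.39620457]
 [156.03721733 202.11571059]] [[423.67128515 138.93185093]
 [397.47709065 150.83680266]]
```

View pics/top2.png

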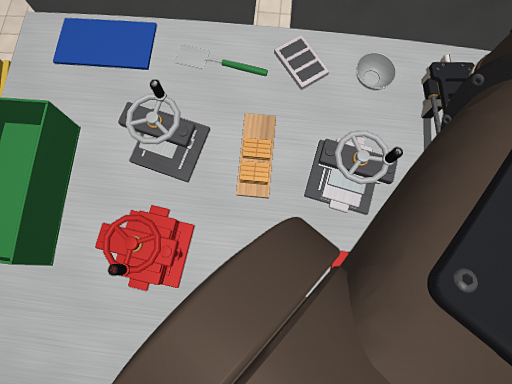

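Emit:
move_arm(
  series=[
    {"x": 1.0, "y": 2.0, "z": 1.0, "rx": 0, "ry": 0, "rz": -0.013},
    {"x": 0, "y": 2.0, "z": 0, "rx": 0, "ry": 0, "rz": 0},
    {"x": 0, "y": 0, "z": 0, "rx": 0, "ry": 0, "rz": 0},
  ],
)

```text
clock: 2.95
position: [0.4728, -0.3088, 0.2997]
ee_rot: [-1.579, -0.088, 0.09]
force: [-0.9, -0.1, 0.3]
width: 1.002
```

```bash
python3 - <<'E'
from h import *
s,R=st();p=s["position"]
print( R.T@(np.array([.4776,-.3023,.229])-p))
E
```

```text
t 2.95 p [ 0.4728 -0.3088  0.2997] F [-0.9 -0.1  0.3] w 1.002
[[ 0.994 -0.001 -0.113]
 [ 0.113 -0.01   0.994]
 [-0.002 -1.    -0.01 ]]
j [ 0.04  0.3   0.59  1.64 -0.16  1.25  0.77]
[0.00564795 0.0706274  0.00666938]
```

Emit:
move_arm(
  series=[
    {"x": 0.6, "y": 0, "z": 0.7, "rx": 0, "ry": 0, "rz": 0},
    {"x": 0, "y": 0, "z": 0, "rx": 0, "ry": 0, "rz": 0},
    {"x": 0, "y": 2, "z": 0, "rx": 0, "ry": 0, "rz": 0},
  ],
)

```text
clock: 3.32
position: [0.4803, -0.3011, 0.2824]
ee_rot: [-1.581, -0.092, 0.088]
force: [-0.2, -0.2, 0.3]
width: 1.0
```

```bash
python3 - <<'E'
from h import *
s,R=st();p=s["position"]
print( R.T@(np.array([.4776,-.3023,.229])-p))
for n in("scene",): cv2.imwrite(f"pics/{n}3.png",cv2.resize(arm.get_image(n)[100:260,80:280],None,fx=3,fy=3))
E
```

```text
t 3.325 p [ 0.4803 -0.3011  0.2824] F [-0.2 -0.2  0.3] w 1.0
[[ 0.993  0.003 -0.114]
 [ 0.114 -0.012  0.993]
 [ 0.002 -1.    -0.012]]
j [ 0.03  0.31  0.58  1.67 -0.17  1.21  0.76]
[-0.00294051  0.0534131  -0.00019102]
```

View pics/scene3.png

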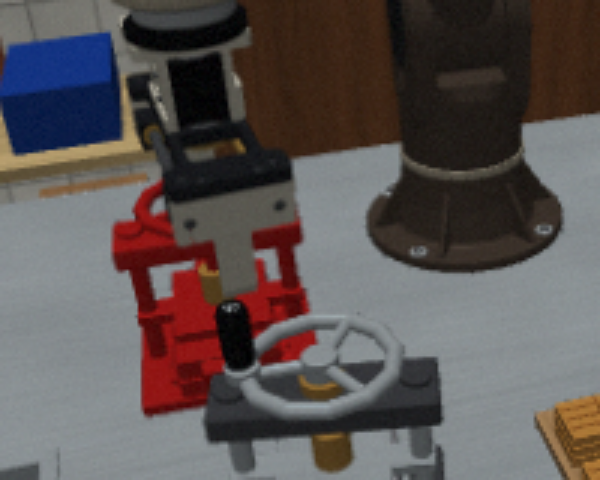

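```bash
python3 - <<'E'
from h import *
for X in ([.526,-.296,.263],[.434,-.306,.263],[.480,-.301,.263]): 
  u=proj("scene",X)[0]; print(u,(u-[80,100])*3)
E
```

```text
[160.24189087 207.4993129 ] [240.7256726  322.49793869]
[151.25876504 185.63689666] [213.77629512 256.91068997]
[155.52972801 196.05805361] [226.58918402 288.17416083]
```

```bash
python3 - <<'E'
from h import *
s,R=st()
p0=np.array([.2727,.5618,.2206]);R0=Ro.from_rotvec([-1.3906,-.8694,.8713]).as_matrix()
a=cv2.imread("pics/scene0.png")
pts=[p0+R0@np.array(d) for d in([0.046,.019,0],[-.046,.019,0],[0,0,0])]
def dr(im,u,o,f,c):cv2.circle(im,tuple(int(q) for q in ((u-o)*f)),4,c,1)
b=cv2.resize(a[40:160,360:500],None,fx=5,fy=5)
for X,c in zip(pts,[(0,0,255),(0,255,0),(255,0,255)]):dr(b,proj("scene",X)[0],np.array([360,40]),5,c)
cv2.imwrite("pics/f0.png",b)
a=arm.get_image("scene");b=cv2.resize(a[120:240,100:240],None,fx=5,fy=5)
for d,c in zip(([0.046,.019,0],[-.046,.019,0],[0,0,0]),[(0,0,255),(0,255,0),(255,0,255)]):dr(b,proj("scene",s["position"]+R@np.array(d))[0],np.array([100,120]),5,c)
cv2.imwrite("pics/f1.png",b)
E
```

```text
t 3.375 p [ 0.4791 -0.2999  0.2791] F [-1.   1.7 -2.4] w 1.001
[[ 0.993 -0.001 -0.115]
 [ 0.115 -0.01   0.993]
 [-0.002 -1.    -0.01 ]]
j [ 0.03  0.31  0.58  1.67 -0.17  1.21  0.76]
```

View pics/f0.png

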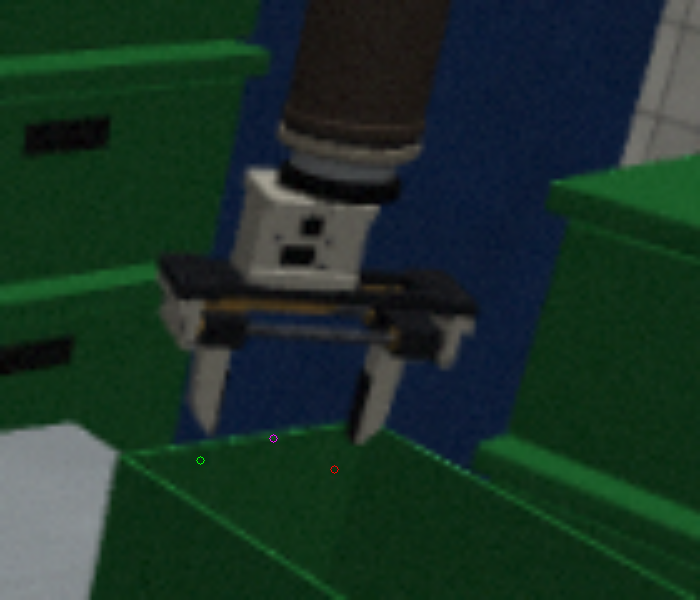

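View pics/f1.png

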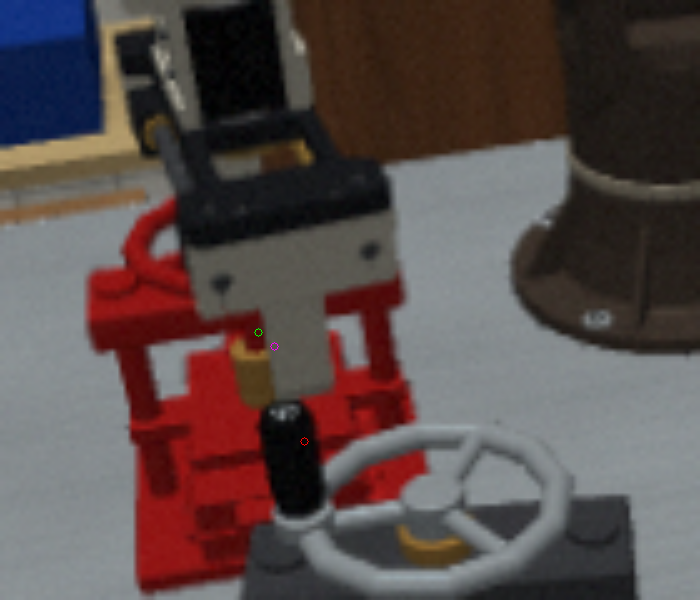

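```bash
python3 - <<'E'
from h import *
s,R=st()
print(proj("scene",[0,0,0]),proj("top",[0,0,0]))
def dr(im,u,o,f,c):cv2.circle(im,tuple(int(q) for q in ((u-o)*f)),4,c,1)
a=arm.get_image("top");b=cv2.resize(a[70:190,340:480],None,fx=5,fy=5)
for d,c in zip(([0.046,.019,0],[-.046,.019,0],[0,0,0]),[(0,0,255),(0,255,0),(255,0,255)]):dr(b,proj("top",s["position"]+R@np.array(d))[0],np.array([340,70]),5,c)
cv2.imwrite("pics/f2.png",b)
print(atz("scene",[160.6,199],.26),atz("scene",[160.6,199],.28))
E
```

```text
t 3.425 p [ 0.4788 -0.2998  0.2798] F [ 0.4 -0.4  0.7] w 1.002
[[ 0.993 -0.002 -0.114]
 [ 0.114 -0.009  0.993]
 [-0.003 -1.    -0.009]]
j [ 0.03  0.31  0.58  1.67 -0.17  1.21  0.76]
[[234.03629668 172.92525332]] [[236.90242606 349.9984238 ]]
[ 0.49029012 -0.29180364  0.26      ] [ 0.52121992 -0.29224119  0.28      ]
```

View pics/f2.png

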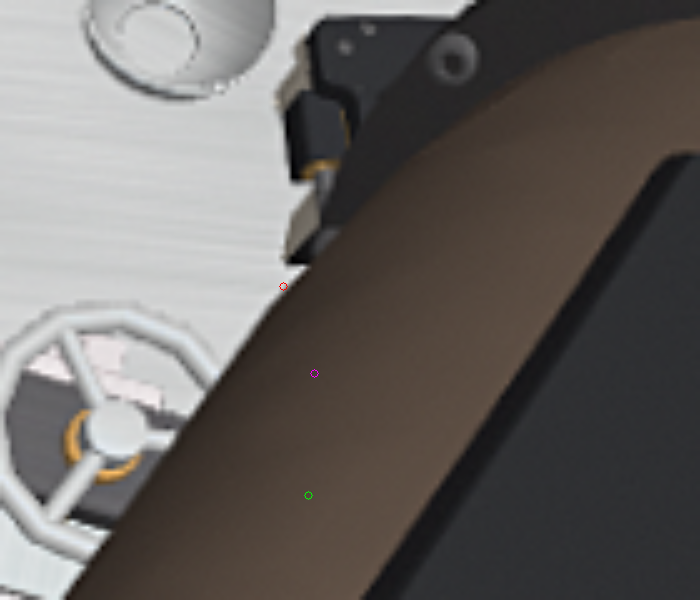

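```bash
python3 - <<'E'
from h import *
for v in(250,258,264):
  for u in (288,300,310):
    print(v,u,*[x.round(4) for x in tri({"top":np.array([340+u/5,70+v/5]),"scene":np.array([160.4,198.8])})])
# initial pose tips
for n in("scene","top"):
  p=arm.camera_params(n);print(n,-p["R"].T@p["t"])
E
```

```text
250 288 [ 0.529  -0.29    0.2843] [1.4476 0.3337 1.4575 0.272 ]
250 300 [ 0.5293 -0.2921  0.2855] [0.3058 0.0698 0.3075 0.0583]
250 310 [ 0.5296 -0.2939  0.2865] [-0.6472 -0.1464 -0.6503 -0.1249]
258 288 [ 0.5263 -0.2902  0.2827] [1.2705 0.2927 1.2829 0.24  ]
258 300 [ 0.5266 -0.2924  0.2839] [0.1319 0.0301 0.133  0.0253]
258 310 [ 0.5269 -0.2942  0.2849] [-0.8184 -0.1851 -0.8246 -0.1587]
264 288 [ 0.5243 -0.2904  0.2815] [1.1382 0.2622 1.1517 0.2158]
264 300 [ 0.5246 -0.2926  0.2827] [0.002  0.0005 0.002  0.0004]
264 310 [ 0.5248 -0.2944  0.2837] [-0.9462 -0.2139 -0.9555 -0.1842]
scene [ 1.14800839 -0.30110815  0.68529752]
top [ 0.20678688 -0.01749042  0.93753365]
```

```bash
python3 - <<'E'
from h import *
s,R=st();p=s["position"]
print( R.T@(np.array([.4776,-.3023,.222])-p))
E
```

```text
t 3.475 p [ 0.4789 -0.3002  0.2807] F [-0.9  0.7  0.7] w 1.002
[[ 0.993 -0.001 -0.114]
 [ 0.114 -0.01   0.993]
 [-0.002 -1.    -0.01 ]]
j [ 0.03  0.31  0.58  1.67 -0.17  1.21  0.76]
[-0.00143944  0.0586876  -0.00140809]
```

Emit:
move_arm(
  series=[
    {"x": -0.1, "y": 2, "z": -0.25, "rx": 0, "ry": 0, "rz": 0},
    {"x": 0, "y": 1.5, "z": 0, "rx": 0, "ry": 0, "rz": 0},
    {"x": 0, "y": 0, "z": 0, "rx": 0, "ry": 0, "rz": 0},
  ],
)

```text
clock: 3.85
position: [0.4794, -0.3039, 0.2474]
ee_rot: [-1.58, -0.091, 0.089]
force: [0.0, -0.1, 1.2]
width: 0.999
```

```bash
python3 - <<'E'
from h import *
s,R=st();p=s["position"]
print( R.T@(np.array([.4776,-.3023,.222])-p))
for n in("scene",): cv2.imwrite(f"pics/{n}4.png",cv2.resize(arm.get_image(n)[120:240,100:240],None,fx=5,fy=5))
E
```

```text
t 3.85 p [ 0.4794 -0.3039  0.2474] F [ 0.  -0.1  1.2] w 0.999
[[ 0.993  0.002 -0.114]
 [ 0.114 -0.011  0.993]
 [ 0.    -1.    -0.011]]
j [ 0.04  0.34  0.57  1.72 -0.19  1.13  0.78]
[-0.00158606  0.02537792  0.00204748]
```

View pics/scene4.png

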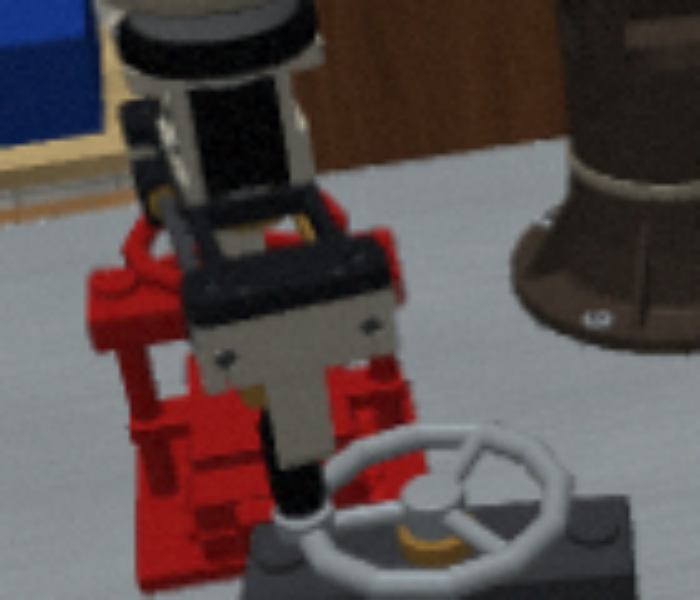

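Emit:
move_arm(
  series=[
    {"x": -0.15, "y": 1.5, "z": 0.15, "rx": 0, "ry": 0, "rz": 0},
    {"x": 0, "y": 0.9, "z": 0, "rx": 0, "ry": 0, "rz": 0},
    {"x": 0, "y": 0, "z": 0, "rx": 0, "ry": 0, "rz": 0},
  ],
)

```text
clock: 4.28
position: [0.4785, -0.3032, 0.2234]
ee_rot: [-1.581, -0.093, 0.087]
force: [0.0, 0.2, -0.0]
width: 1.002
```

```bash
python3 - <<'E'
from h import *
s,R=st();p=s["position"]
print( R.T@(np.array([.4776,-.3023,.222])-p))
for n in("scene",): cv2.imwrite(f"pics/{n}5.png",cv2.resize(arm.get_image(n)[120:240,100:240],None,fx=5,fy=5))
E
```

```text
t 4.275 p [ 0.4785 -0.3032  0.2234] F [ 0.   0.2 -0. ] w 1.002
[[ 0.993  0.004 -0.114]
 [ 0.114 -0.012  0.993]
 [ 0.003 -1.    -0.013]]
j [ 0.05  0.36  0.56  1.76 -0.2   1.08  0.79]
[-0.00076057  0.00142503  0.00096602]
```

View pics/scene5.png

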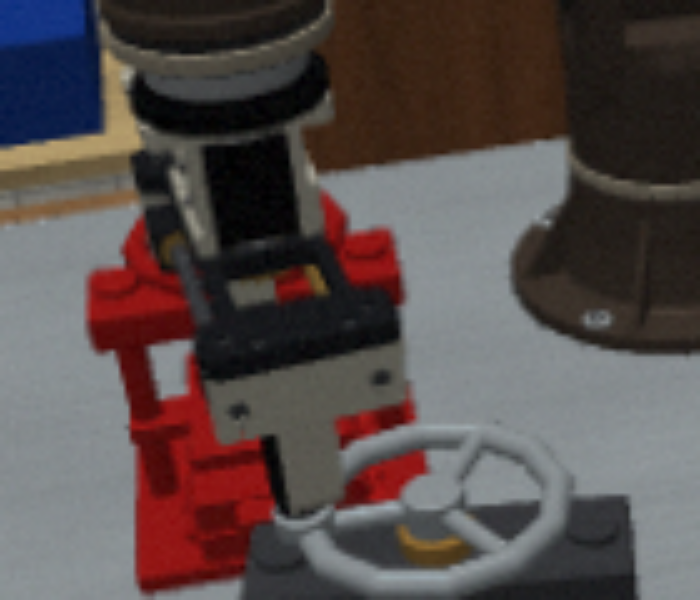

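Emit:
move_arm(
  series=[
    {"x": 0, "y": 0, "z": 0, "rx": 0, "ry": 0, "rz": 0},
    {"x": 0, "y": 0, "z": 0, "rx": 0, "ry": 0, "rz": 0},
    {"x": 0, "y": 0, "z": 0, "rx": 0, "ry": 0, "rz": 0},
    {"x": 0, "y": 0, "z": 0, "rx": 0, "ry": 0, "rz": 0},
    {"x": 0, "y": 0, "z": 0, "rx": 0, "ry": 0, "rz": 0},
    {"x": 0, "y": 0, "z": 0, "rx": 0, "ry": 0, "rz": 0},
  ],
  jaw=0,
  newtons=25,
)

```text
clock: 5.08
position: [0.4791, -0.3037, 0.2247]
ee_rot: [-1.582, -0.094, 0.086]
force: [0.9, -0.1, -0.1]
width: 0.394
```

```bash
python3 - <<'E'
from h import *
s,R=st();p=s["position"]
print(s["width"]*92)
for n in("scene",): cv2.imwrite(f"pics/{n}6.png",cv2.resize(arm.get_image(n)[120:240,100:240],None,fx=5,fy=5))
E
```

```text
t 5.075 p [ 0.4791 -0.3037  0.2247] F [ 0.9 -0.1 -0.1] w 0.394
[[ 0.993  0.006 -0.114]
 [ 0.114 -0.013  0.993]
 [ 0.004 -1.    -0.014]]
j [ 0.05  0.35  0.56  1.76 -0.2   1.08  0.79]
36.20693896151954
```

View pics/scene6.png

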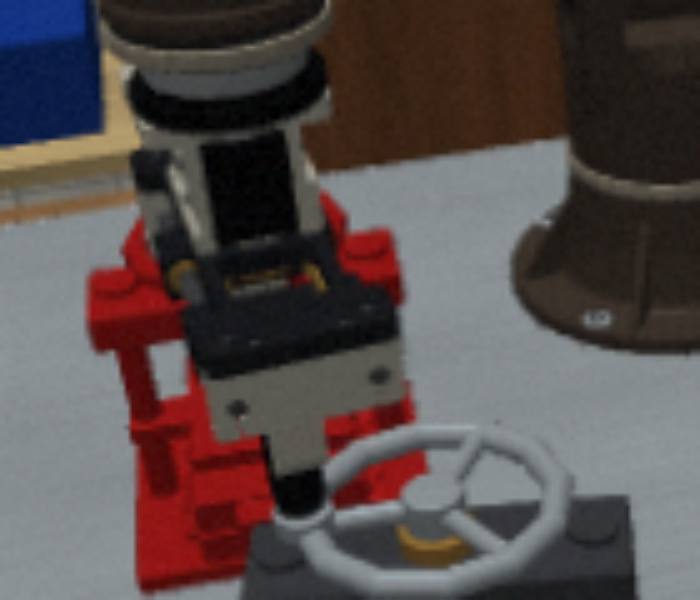

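Still closing at 36 mm; two to four more rows.

Emit:
move_arm(
  series=[
    {"x": 0, "y": 0, "z": 0, "rx": 0, "ry": 0, "rz": 0},
    {"x": 0, "y": 0, "z": 0, "rx": 0, "ry": 0, "rz": 0},
    {"x": 0, "y": 0, "z": 0, "rx": 0, "ry": 0, "rz": 0},
    {"x": 0, "y": 0, "z": 0, "rx": 0, "ry": 0, "rz": 0},
  ],
)

```text
clock: 5.62
position: [0.4788, -0.3037, 0.2247]
ee_rot: [-1.582, -0.094, 0.086]
force: [-0.0, -0.6, 0.6]
width: 0.25
```

```bash
python3 - <<'E'
from h import *
s,R=st();p=s["position"]
print(s["width"]*91.8)
C=np.array([.480,-.244]);d=p[:2]-C;print(np.hypot(*d),np.arctan2(d[1],d[0]))
E
```

```text
t 5.625 p [ 0.4788 -0.3037  0.2247] F [-0.  -0.6  0.6] w 0.25
[[ 0.993  0.005 -0.114]
 [ 0.114 -0.013  0.993]
 [ 0.004 -1.    -0.014]]
j [ 0.05  0.35  0.57  1.76 -0.2   1.08  0.79]
22.919129214551223
0.05972006943039354 -1.590403284488286
```

```bash
cat > plan.py <<'E'
from h import *
import sys
da=float(sys.argv[1]);n=int(sys.argv[2]);a0=float(sys.argv[3]) if len(sys.argv)>3 else None; z=.2235;eff=1.0
s,R=st();p=s["position"];C=np.array([.480,-.244])
d=p[:2]-C;th=np.arctan2(d[1],d[0]);print("r",np.hypot(*d),"th",th,"q0-based",(th+np.pi/2))
cur=p
for i in range(n):
    t=th+da*(i+1);new=np.r_[C+.0585*np.array([np.cos(t),np.sin(t)]),z]
    print((R.T@(new-cur)*100).round(2),"th",round(t,3));cur=new
E
python3 plan.py -0.25 5
```

```text
t 5.625 p [ 0.4788 -0.3037  0.2247] F [-0.  -0.6  0.6] w 0.25
[[ 0.993  0.005 -0.114]
 [ 0.114 -0.013  0.993]
 [ 0.004 -1.    -0.014]]
j [ 0.05  0.35  0.57  1.76 -0.2   1.08  0.79]
r 0.05972006943039354 th -1.590403284488286 q0-based -0.019606957693389493
[-1.39  0.11  0.5 ] th -1.84
[-1.27 -0.01  0.71] th -2.09
[-1.06 -0.02  1.  ] th -2.34
[-0.78 -0.02  1.23] th -2.59
[-0.45 -0.02  1.39] th -2.84
```

Emit:
move_arm(
  series=[
    {"x": -1.4, "y": 0.1, "z": 0.5, "rx": 0, "ry": 0, "rz": 0},
    {"x": -1.3, "y": 0, "z": 0.7, "rx": 0, "ry": 0, "rz": 0},
    {"x": -1.1, "y": 0, "z": 1.0, "rx": 0, "ry": 0, "rz": 0},
  ],
)

```text
clock: 6.0
position: [0.4404, -0.288, 0.2246]
ee_rot: [-1.588, -0.098, 0.081]
force: [5.0, 1.6, 1.4]
width: 0.25
```

```bash
python3 plan.py -0.25 5
```

```text
t 6.0 p [ 0.4404 -0.288   0.2246] F [5.  1.6 1.4] w 0.25
[[ 0.993  0.012 -0.114]
 [ 0.114 -0.018  0.993]
 [ 0.01  -1.    -0.019]]
j [ 0.02  0.28  0.57  1.86 -0.16  1.04  0.77]
r 0.059158552274675924 th -2.3033185831114733 q0-based -0.7325222563165767
[-0.77  0.08  1.25] th -2.553
[-0.5  -0.03  1.37] th -2.803
[-0.14 -0.03  1.45] th -3.053
[ 0.22 -0.03  1.44] th -3.303
[ 0.57 -0.02  1.34] th -3.553
```

Emit:
move_arm(
  series=[
    {"x": -0.8, "y": 0.1, "z": 1.25, "rx": 0, "ry": 0, "rz": 0.01},
    {"x": -0.5, "y": 0, "z": 1.35, "rx": 0, "ry": 0, "rz": 0},
    {"x": -0.15, "y": 0, "z": 1.45, "rx": 0, "ry": 0, "rz": 0},
    {"x": 0.2, "y": 0, "z": 1.45, "rx": 0, "ry": 0, "rz": 0},
    {"x": 0.55, "y": 0, "z": 1.35, "rx": 0, "ry": 0, "rz": 0},
  ],
)

```text
clock: 6.62
position: [0.4282, -0.2194, 0.2248]
ee_rot: [-1.595, -0.1, 0.08]
force: [10.2, -8.3, -8.0]
width: 0.251
```

```bash
python3 plan.py -0.25 7
```

```text
t 6.625 p [ 0.4282 -0.2194  0.2248] F [10.2 -8.3 -8. ] w 0.251
[[ 0.993  0.014 -0.114]
 [ 0.114 -0.025  0.993]
 [ 0.011 -1.    -0.027]]
j [-0.12  0.19  0.55  1.96 -0.09  1.    0.59]
r 0.05732139143846535 th 2.6973498601712413 q0-based 4.268146186966138
[0.82 0.1  1.2 ] th 2.447
[ 1.17 -0.01  0.87] th 2.197
[ 1.35 -0.    0.55] th 1.947
[1.44 0.01 0.2 ] th 1.697
[ 1.45  0.02 -0.16] th 1.447
[ 1.36  0.03 -0.52] th 1.197
[ 1.19  0.04 -0.84] th 0.947
```

Emit:
move_arm(
  series=[
    {"x": 0.8, "y": 0.1, "z": 1.2, "rx": 0.01, "ry": 0, "rz": 0.005},
    {"x": 1.15, "y": 0, "z": 0.85, "rx": 0.01, "ry": 0, "rz": 0.005},
    {"x": 1.35, "y": 0, "z": 0.55, "rx": 0, "ry": 0, "rz": 0},
    {"x": 1.45, "y": 0, "z": 0.2, "rx": 0, "ry": 0, "rz": 0},
    {"x": 1.45, "y": 0, "z": -0.15, "rx": 0, "ry": 0, "rz": 0},
  ],
)

```text
clock: 7.25
position: [0.4861, -0.1877, 0.2246]
ee_rot: [-1.583, -0.09, 0.088]
force: [-3.5, -5.0, 4.7]
width: 0.247
```

```bash
python3 plan.py -0.25 7
```

```text
t 7.25 p [ 0.4861 -0.1877  0.2246] F [-3.5 -5.   4.7] w 0.247
[[ 0.994  0.002 -0.113]
 [ 0.113 -0.014  0.993]
 [ 0.001 -1.    -0.014]]
j [-0.16  0.27  0.52  1.86 -0.14  1.05  0.53]
r 0.05662323048662235 th 1.4628610773820045 q0-based 3.033657404176901
[ 1.41  0.11 -0.31] th 1.213
[ 1.21  0.01 -0.82] th 0.963
[ 0.97  0.02 -1.09] th 0.713
[ 0.67  0.02 -1.3 ] th 0.463
[ 0.32  0.02 -1.42] th 0.213
[-0.04  0.02 -1.46] th -0.037
[-0.4   0.02 -1.4 ] th -0.287
```

Emit:
move_arm(
  series=[
    {"x": 1.4, "y": 0.1, "z": -0.35, "rx": 0, "ry": 0, "rz": 0},
    {"x": 1.2, "y": 0, "z": -0.8, "rx": 0, "ry": 0, "rz": 0},
    {"x": 0.95, "y": 0, "z": -1.1, "rx": 0, "ry": 0, "rz": 0},
    {"x": 0.65, "y": 0, "z": -1.3, "rx": 0, "ry": 0, "rz": 0},
    {"x": 0.3, "y": 0, "z": -1.4, "rx": 0, "ry": 0, "rz": 0},
  ],
)

```text
clock: 7.88
position: [0.5368, -0.2312, 0.2246]
ee_rot: [-1.58, -0.087, 0.093]
force: [-3.7, 1.9, 6.9]
width: 0.248
```

```bash
python3 plan.py -0.25 7
```

```text
t 7.875 p [ 0.5368 -0.2312  0.2246] F [-3.7  1.9  6.9] w 0.248
[[ 0.993 -0.004 -0.114]
 [ 0.114 -0.011  0.993]
 [-0.005 -1.    -0.01 ]]
j [-0.07  0.39  0.52  1.7  -0.2   1.11  0.63]
r 0.05821665405768042 th 0.22106598481218762 q0-based 1.7918623116070842
[ 0.    0.12 -1.45] th -0.029
[-0.39  0.02 -1.41] th -0.279
[-0.72  0.02 -1.27] th -0.529
[-1.01  0.02 -1.05] th -0.779
[-1.24  0.01 -0.77] th -1.029
[-1.39  0.01 -0.43] th -1.279
[-1.46  0.01 -0.08] th -1.529
```

Emit:
move_arm(
  series=[
    {"x": 0, "y": 0, "z": -1.45, "rx": 0, "ry": 0, "rz": 0},
    {"x": -0.4, "y": 0, "z": -1.4, "rx": 0, "ry": 0, "rz": 0},
    {"x": -0.7, "y": 0, "z": -1.25, "rx": 0, "ry": 0, "rz": 0},
    {"x": -1.0, "y": 0, "z": -1.05, "rx": 0, "ry": 0, "rz": 0},
    {"x": -1.25, "y": 0, "z": -0.75, "rx": 0, "ry": 0, "rz": 0},
    {"x": -1.4, "y": 0, "z": -0.45, "rx": 0, "ry": 0, "rz": 0},
  ],
)

```text
clock: 8.62
position: [0.502, -0.2995, 0.2247]
ee_rot: [-1.578, -0.096, 0.093]
force: [3.3, -0.7, 1.0]
width: 0.25
```

```bash
python3 plan.py -0.25 7
```

```text
t 8.625 p [ 0.502  -0.2995  0.2247] F [ 3.3 -0.7  1. ] w 0.25
[[ 0.993  0.003 -0.12 ]
 [ 0.12  -0.009  0.993]
 [ 0.002 -1.    -0.009]]
j [ 0.06  0.39  0.54  1.71 -0.21  1.1   0.78]
r 0.059667543508965186 th -1.193926061302028 q0-based 0.3768702654928686
[-1.48  0.12 -0.08] th -1.444
[-1.45 -0.    0.17] th -1.694
[-1.36 -0.01  0.52] th -1.944
[-1.19 -0.01  0.85] th -2.194
[-0.94 -0.01  1.11] th -2.444
[-0.64 -0.01  1.31] th -2.694
[-0.29 -0.01  1.43] th -2.944
```

Emit:
move_arm(
  series=[
    {"x": -1.5, "y": 0, "z": -0.1, "rx": 0, "ry": 0, "rz": 0},
    {"x": -1.45, "y": 0, "z": 0.2, "rx": 0, "ry": 0, "rz": 0},
    {"x": -1.35, "y": 0, "z": 0.5, "rx": 0, "ry": 0, "rz": 0},
    {"x": -1.2, "y": 0, "z": 0.85, "rx": 0, "ry": 0, "rz": 0},
    {"x": -0.95, "y": 0, "z": 1.1, "rx": 0, "ry": 0, "rz": 0},
    {"x": -0.65, "y": 0, "z": 1.3, "rx": 0, "ry": 0, "rz": 0},
  ],
)

```text
clock: 9.38
position: [0.4258, -0.2666, 0.2247]
ee_rot: [-1.577, -0.103, 0.088]
force: [12.8, 0.6, -2.6]
width: 0.251
```

```bash
sed -i 's/-.244\]/-.2455]/' plan.py; python3 plan.py -0.1 10
```

```text
t 9.375 p [ 0.4258 -0.2666  0.2247] F [12.8  0.6 -2.6] w 0.251
[[ 0.993  0.01  -0.122]
 [ 0.122 -0.008  0.993]
 [ 0.009 -1.    -0.009]]
j [ 0.01  0.23  0.55  1.9  -0.14  1.03  0.73]
r 0.05814364661167847 th -2.769791877824831 q0-based -1.1989955510299346
[-0.15  0.11  0.57] th -2.87
[-0.06 -0.01  0.58] th -2.97
[ 0.   -0.01  0.58] th -3.07
[ 0.06 -0.    0.58] th -3.17
[ 0.12 -0.    0.57] th -3.27
[ 0.17 -0.    0.56] th -3.37
[ 0.23 -0.    0.54] th -3.47
[ 0.28 -0.    0.51] th -3.57
[ 0.33 -0.    0.48] th -3.67
[ 0.38 -0.    0.45] th -3.77
```

Emit:
move_arm(
  series=[
    {"x": -0.1, "y": 0, "z": 0.6, "rx": 0, "ry": 0, "rz": 0},
    {"x": 0, "y": 0, "z": 0.6, "rx": 0, "ry": 0, "rz": 0},
    {"x": 0, "y": 0, "z": 0.6, "rx": 0, "ry": 0, "rz": 0},
    {"x": 0.05, "y": 0, "z": 0.6, "rx": 0, "ry": 0, "rz": 0},
  ],
)

```text
clock: 9.88
position: [0.4223, -0.2409, 0.2247]
ee_rot: [-1.579, -0.108, 0.088]
force: [6.5, -3.0, -3.6]
width: 0.25
```

```bash
 python3 plan.py -0.1 6
```

```text
t 9.875 p [ 0.4223 -0.2409  0.2247] F [ 6.5 -3.  -3.6] w 0.25
[[ 0.992  0.014 -0.124]
 [ 0.124 -0.01   0.992]
 [ 0.012 -1.    -0.011]]
j [-0.04  0.2   0.54  1.94 -0.12  1.01  0.67]
r 0.0578353878150019 th 3.062184291737117 q0-based 4.632980618532013
[0.08 0.11 0.58] th 2.962
[ 0.2  -0.    0.55] th 2.862
[ 0.26 -0.    0.53] th 2.762
[ 0.31 -0.    0.5 ] th 2.662
[ 0.36 -0.    0.46] th 2.562
[0.4  0.   0.43] th 2.462
```

Emit:
move_arm(
  series=[
    {"x": 0.1, "y": 0, "z": 0.6, "rx": 0, "ry": 0, "rz": 0},
    {"x": 0.2, "y": 0, "z": 0.55, "rx": 0, "ry": 0, "rz": 0},
  ],
)

```text
clock: 10.12
position: [0.4236, -0.233, 0.2247]
ee_rot: [-1.587, -0.108, 0.086]
force: [0.8, -24.8, -7.2]
width: 0.248
```

```bash
 python3 plan.py -0.1 3
```

```text
t 10.125 p [ 0.4236 -0.233   0.2247] F [  0.8 -24.8  -7.2] w 0.248
[[ 0.992  0.015 -0.122]
 [ 0.123 -0.017  0.992]
 [ 0.013 -1.    -0.019]]
j [-0.06  0.19  0.53  1.95 -0.1   1.01  0.64]
r 0.0577690363513281 th 2.9227460807616747 q0-based 4.493542407556571
[0.15 0.12 0.57] th 2.823
[ 0.28 -0.01  0.52] th 2.723
[ 0.33 -0.    0.49] th 2.623
```

Emit:
move_arm(
  series=[
    {"x": 0.1, "y": 0, "z": 0.5, "rx": 0, "ry": 0, "rz": 0},
  ],
)

```text
clock: 10.25
position: [0.4234, -0.233, 0.2248]
ee_rot: [-1.595, -0.106, 0.082]
force: [6.8, -24.2, -13.1]
width: 0.252
```

```bash
 python3 plan.py 0.1 3; python3 - <<'E'
from h import *
for n in("scene",): cv2.imwrite(f"pics/{n}7.png",cv2.resize(arm.get_image(n)[120:240,100:240],None,fx=5,fy=5))
E
```

```text
t 10.25 p [ 0.4234 -0.233   0.2248] F [  6.8 -24.2 -13.1] w 0.252
[[ 0.993  0.016 -0.119]
 [ 0.119 -0.025  0.993]
 [ 0.013 -1.    -0.027]]
j [-0.07  0.19  0.53  1.96 -0.09  1.    0.62]
r 0.05793795509861291 th 2.9249071013571375 q0-based 4.495703428152034
[-0.22  0.14 -0.54] th 3.025
[-0.11  0.01 -0.57] th 3.125
[-0.05  0.01 -0.58] th 3.225
```

View pics/scene7.png

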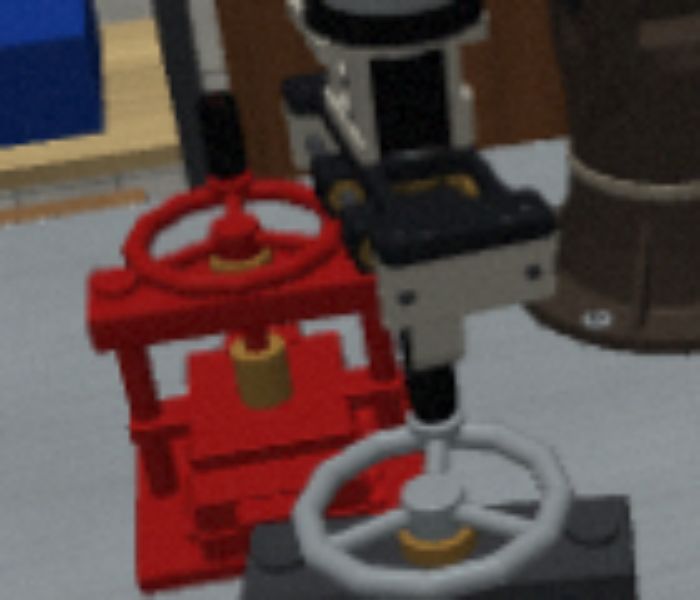

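```bash
 python3 plan.py 0.25 5
```

```text
t 10.3 p [ 0.4234 -0.2331  0.2248] F [  6.2 -21.4 -10.7] w 0.252
[[ 0.993  0.016 -0.118]
 [ 0.119 -0.026  0.993]
 [ 0.013 -1.    -0.027]]
j [-0.07  0.19  0.53  1.96 -0.09  1.    0.62]
r 0.05789449141469183 th 2.926354035183324 q0-based 4.497150361978221
[-0.36  0.16 -1.4 ] th 3.176
[ 0.06  0.04 -1.46] th 3.426
[ 0.42  0.04 -1.4 ] th 3.676
[ 0.75  0.04 -1.25] th 3.926
[ 1.04  0.04 -1.03] th 4.176
```

Emit:
move_arm(
  series=[
    {"x": -0.35, "y": 0, "z": -1.4, "rx": 0.01, "ry": 0, "rz": 0.005},
    {"x": 0.05, "y": 0, "z": -1.45, "rx": 0.01, "ry": 0, "rz": 0.005},
    {"x": 0.4, "y": 0, "z": -1.4, "rx": 0, "ry": 0, "rz": 0},
    {"x": 0.75, "y": 0, "z": -1.25, "rx": 0, "ry": 0, "rz": 0},
  ],
)

```text
clock: 10.8
position: [0.437, -0.2843, 0.2245]
ee_rot: [-1.57, -0.095, 0.095]
force: [-0.3, 3.2, 7.4]
width: 0.249
```

```bash
 python3 plan.py 0.15 5
```

```text
t 10.8 p [ 0.437  -0.2843  0.2245] F [-0.3  3.2  7.4] w 0.249
[[ 0.993  0.    -0.121]
 [ 0.121 -0.002  0.993]
 [ 0.    -1.    -0.002]]
j [ 0.04  0.28  0.55  1.85 -0.16  1.06  0.78]
r 0.057902605912786544 th -2.407527398862328 q0-based -0.8367310720674315
[ 0.51  0.1  -0.71] th -2.258
[ 0.65  0.   -0.59] th -2.108
[ 0.73  0.   -0.48] th -1.958
[ 0.8   0.   -0.37] th -1.808
[ 0.84  0.   -0.24] th -1.658
```

Emit:
move_arm(
  series=[
    {"x": 0.5, "y": 0, "z": -0.7, "rx": 0, "ry": 0, "rz": 0},
    {"x": 0.65, "y": 0, "z": -0.6, "rx": 0, "ry": 0, "rz": 0},
    {"x": 0.4, "y": 0, "z": -0.25, "rx": 0, "ry": 0, "rz": 0},
    {"x": 0, "y": 0, "z": 0, "rx": 0, "ry": 0, "rz": 0},
  ],
)

```text
clock: 11.3
position: [0.453, -0.2968, 0.2246]
ee_rot: [-1.566, -0.092, 0.098]
force: [2.6, 0.6, 2.2]
width: 0.25
```

```bash
 python3 plan.py 0.1 4
```

```text
t 11.3 p [ 0.453  -0.2968  0.2246] F [2.6 0.6 2.2] w 0.25
[[ 0.993 -0.004 -0.12 ]
 [ 0.12   0.002  0.993]
 [-0.004 -1.     0.002]]
j [ 0.06  0.32  0.55  1.8  -0.19  1.08  0.8 ]
r 0.05793140685573295 th -2.0554455024839235 q0-based -0.484649175689027
[ 0.46  0.11 -0.36] th -1.955
[ 0.53 -0.   -0.26] th -1.855
[ 0.55 -0.   -0.2 ] th -1.755
[ 0.57 -0.   -0.15] th -1.655
```

Emit:
move_arm(
  series=[
    {"x": 0.5, "y": 0, "z": -0.35, "rx": 0, "ry": 0, "rz": 0},
    {"x": 0.6, "y": 0, "z": -0.3, "rx": 0, "ry": 0, "rz": 0},
    {"x": 0.3, "y": 0, "z": -0.1, "rx": 0, "ry": 0, "rz": 0},
    {"x": 0, "y": 0, "z": 0, "rx": 0, "ry": 0, "rz": 0},
  ],
)

```text
clock: 11.8
position: [0.4655, -0.3016, 0.2246]
ee_rot: [-1.563, -0.087, 0.1]
force: [1.9, 1.5, 2.3]
width: 0.249
```

```bash
 python3 plan.py 0.05 4
```

```text
t 11.8 p [ 0.4655 -0.3016  0.2246] F [1.9 1.5 2.3] w 0.249
[[ 0.993 -0.009 -0.119]
 [ 0.119  0.005  0.993]
 [-0.008 -1.     0.006]]
j [ 0.07  0.35  0.55  1.77 -0.2   1.1   0.81]
r 0.05796585996640021 th -1.8236871156093846 q0-based -0.252890788814488
[ 0.26  0.11 -0.15] th -1.774
[ 0.28 -0.   -0.09] th -1.724
[ 0.28 -0.   -0.07] th -1.674
[ 0.29 -0.   -0.06] th -1.624
```

Emit:
move_arm(
  series=[
    {"x": 0.25, "y": 0, "z": -0.1, "rx": 0, "ry": 0, "rz": 0},
    {"x": 0, "y": 0, "z": 0, "rx": 0, "ry": 0, "rz": 0},
  ],
)

```text
clock: 12.05
position: [0.4674, -0.3021, 0.2246]
ee_rot: [-1.562, -0.086, 0.101]
force: [2.2, 0.8, 3.1]
width: 0.251
```

```bash
 python3 plan.py 0.05 2
```

```text
t 12.05 p [ 0.4674 -0.3021  0.2246] F [2.2 0.8 3.1] w 0.251
[[ 0.993 -0.01  -0.119]
 [ 0.119  0.006  0.993]
 [-0.009 -1.     0.007]]
j [ 0.07  0.35  0.55  1.76 -0.2   1.1   0.81]
r 0.057988409465530966 th -1.7902398253211653 q0-based -0.21944349852626877
[ 0.26  0.11 -0.14] th -1.74
[ 0.28 -0.   -0.08] th -1.69
```

Emit:
move_arm(
  series=[
    {"x": 0, "y": 0, "z": 0, "rx": 0, "ry": 0, "rz": 0},
    {"x": 0, "y": 0, "z": 0, "rx": 0, "ry": 0, "rz": 0},
    {"x": 0, "y": 0, "z": 0, "rx": 0, "ry": 0, "rz": 0},
    {"x": 0, "y": 0, "z": 0, "rx": 0, "ry": 0, "rz": 0},
    {"x": 0, "y": 0, "z": 0, "rx": 0, "ry": 0, "rz": 0},
    {"x": 0, "y": 0, "z": 0, "rx": 0, "ry": 0, "rz": 0},
  ],
  jaw=7,
)

```text
clock: 12.8
position: [0.4651, -0.3019, 0.2231]
ee_rot: [-1.561, -0.082, 0.104]
force: [-0.5, -0.5, 0.0]
width: 0.762
```

```bash
python3 - <<'E'
from h import *
st()
for n in("scene",): cv2.imwrite(f"pics/{n}8.png",cv2.resize(arm.get_image(n)[120:240,100:240],None,fx=5,fy=5))
E
```

```text
t 12.8 p [ 0.4651 -0.3019  0.2231] F [-0.5 -0.5  0. ] w 0.762
[[ 0.993 -0.015 -0.118]
 [ 0.118  0.007  0.993]
 [-0.014 -1.     0.009]]
j [ 0.07  0.35  0.55  1.76 -0.2   1.1   0.81]
```

View pics/scene8.png

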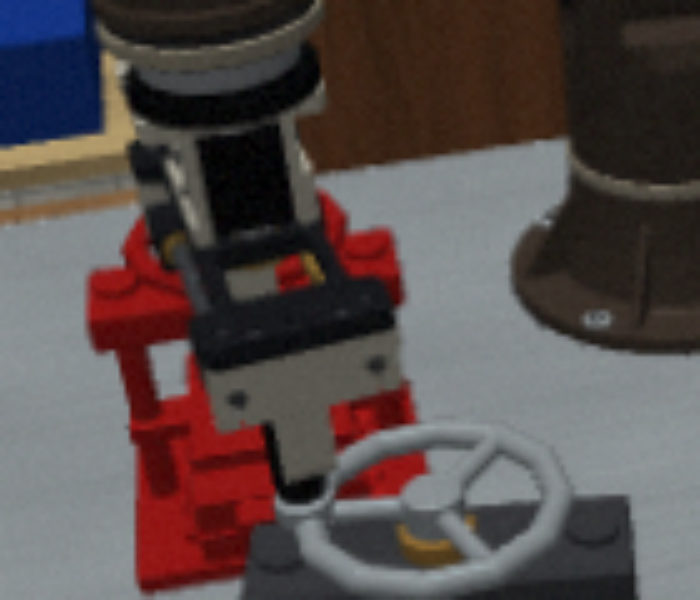

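Open and free. I'll rise straight up, then swing away toward the centre so the handle can be seen from both cameras.

Emit:
move_arm(
  series=[
    {"x": 0, "y": -2, "z": 0, "rx": 0, "ry": 0, "rz": 0},
    {"x": 0, "y": -4, "z": 0, "rx": 0, "ry": 0, "rz": 0},
    {"x": 0, "y": -5, "z": 0, "rx": 0, "ry": 0, "rz": 0},
    {"x": 0, "y": -3, "z": 0, "rx": 0, "ry": 0, "rz": 0},
    {"x": 0, "y": 0, "z": 5, "rx": 0, "ry": 0, "rz": 0},
    {"x": 0, "y": 0, "z": 6, "rx": 0, "ry": 0, "rz": 0},
    {"x": 0, "y": 0, "z": 6, "rx": 0, "ry": 0, "rz": 0},
    {"x": 0, "y": 0, "z": 6, "rx": 0, "ry": 0, "rz": 0},
    {"x": 0, "y": 0, "z": 6, "rx": 0, "ry": 0, "rz": 0},
    {"x": 0, "y": 0, "z": 5, "rx": 0, "ry": 0, "rz": 0},
    {"x": 0, "y": 0, "z": 0, "rx": 0, "ry": 0, "rz": 0},
  ],
)

```text
clock: 14.22
position: [0.4258, 0.0444, 0.3708]
ee_rot: [-1.562, -0.083, 0.101]
force: [-0.8, -0.4, -0.1]
width: 0.76
```

```bash
python3 - <<'E'
from h import *
st()
cv2.imwrite(f"pics/scene9.png",cv2.resize(arm.get_image("scene")[190:310,130:260],None,fx=5,fy=5,interpolation=cv2.INTER_CUBIC))
a=arm.get_image("top");cv2.imwrite("pics/top9f.png",a);cv2.imwrite(f"pics/top9.png",cv2.resize(a[115:225,295:415],None,fx=5,fy=5,interpolation=cv2.INTER_CUBIC))
E
```

```text
t 14.225 p [0.4258 0.0444 0.3708] F [-0.8 -0.4 -0.1] w 0.76
[[ 0.993 -0.012 -0.117]
 [ 0.117  0.006  0.993]
 [-0.011 -1.     0.008]]
j [-0.49  0.    0.27  1.77 -0.01  1.39 -0.1 ]
```

View pics/scene9.png

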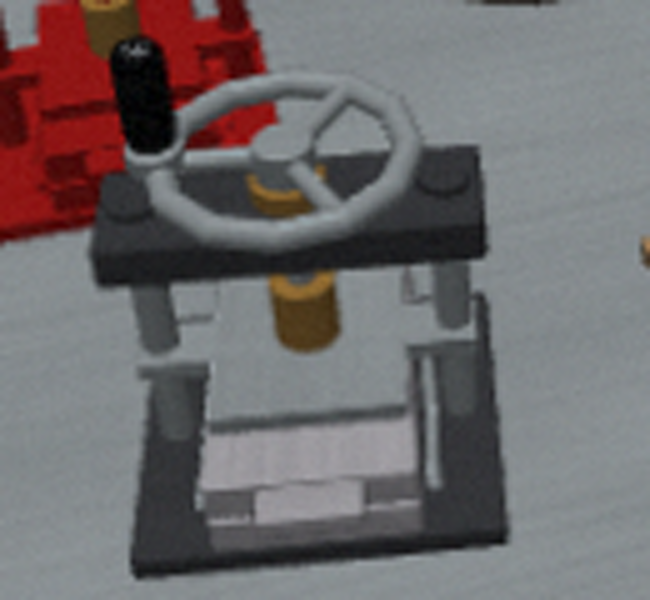

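View pics/top9f.png

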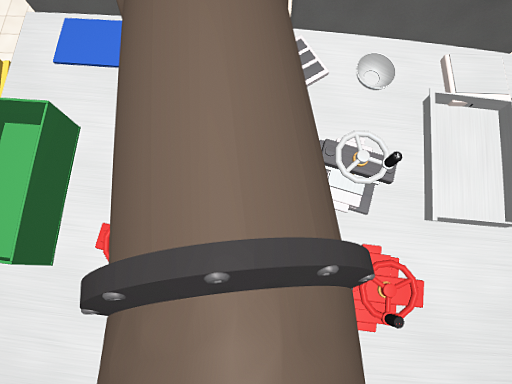

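View pics/top9.png

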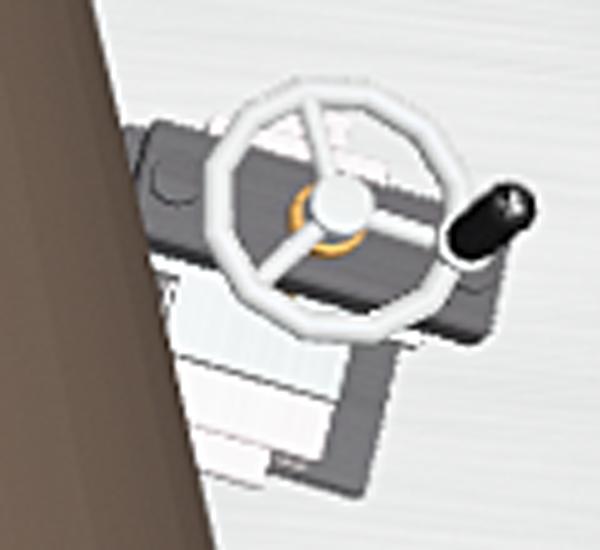

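```bash
python3 - <<'E'
from h import *
S=lambda u,v:np.array([(u+.5)/5-.5+130,(v+.5)/5-.5+190]); T=lambda u,v:np.array([(u+.5)/5-.5+295,(v+.5)/5-.5+115])
C=np.array([.480,-.2447])
for nm,a,b in [("htop",(135,48),(515,203)),("hfoot",(153,155),(462,246)),("hub",(282,138),(343,203))]:
    x,e=tri({"scene":S(*a),"top":T(*b)});d=x[:2]-C;print(nm,x.round(4),e.round(2),np.hypot(*d),np.arctan2(d[1],d[0]))
print("target",-np.pi/2-.2)
E
```

```text
htop [ 0.4676 -0.301   0.2472] [-0.52 -0.1  -0.49 -0.11] 0.057690211693630124 -1.787921682767129
hfoot [ 0.4668 -0.3015  0.1877] [-0.26 -0.05 -0.25 -0.06] 0.05825805953782825 -1.7986588275151498
hub [ 0.48   -0.2442  0.1929] [-0.44 -0.05 -0.42 -0.12] 0.0005086749875818408 1.6041871323693542
target -1.7707963267948965
```

```bash
python3 - <<'E'
from h import *
a=arm.get_image("scene");b=cv2.imread("pics/scene0.png")
print("empty press mean diff",cv2.absdiff(a,b)[165:265,335:412].mean(), cv2.absdiff(a,b)[300:340,100:150].mean())
st(); print(arm.sign_off())
E
```

```text
empty press mean diff 2.2689177489177488 2.059
t 14.375 p [0.4265 0.0395 0.3708] F [-0.6  0.7 -0.2] w 0.762
[[ 0.994 -0.012 -0.109]
 [ 0.109  0.005  0.994]
 [-0.011 -1.     0.006]]
j [-0.48  0.    0.27  1.77 -0.01  1.39 -0.1 ]
the job is handed in; nothing more can be done
None
```

I cranked the wheel on the press with the mould about 1.3 turns clockwise to its hard stop. I then backed it off a quarter turn, let go, moved the arm clear and handed the job in at about 14.4 s.

**Stop:** The handle stopped at an angle of 2.92 rad in world axes, with about 24 N of push. A further push did not move it. The press's yaw, measured from the pictures, predicted the stop at 2.94 rad.

**Back-off:** After release, both cameras put the handle at −1.79 rad. The target is −1.79 from the felt stop, or −1.77 from the measured yaw. The platen sits lower than at the start.

**Empty press:** Its area in the scene picture is unchanged apart from image noise, and the arm never went near its wheel.

**Disagreement:** In the pictures the fingertips stood about 20 mm higher than the stated 19 mm ahead of the grasp point. I gripped the handle a little lower to allow for this, and the grip held throughout. The measured wrist force stayed under 30 N after every move.

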